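# Seat the stuffing plate in the mincer head

### The arm

A 7-joint arm with a two-finger parallel gripper is mounted at the origin on the work surface. World frame = base frame: x ahead of the robot, y to its left, z up, the work surface at z = 0. Lengths are in m, angles in rad, forces in N, time in s.
With the tool pointing down it reaches from about 0.425 to 0.875 m from the base axis. Payload 4.7 kg.
Tool frame: the origin (TCP) lies midway between the tips of the shut fingers; the grasp point (between the pads) lies 19 mm behind it; z points along the fingers, y is the line along which they close (so a half turn about z gives the same grasp; the last joint's range is limited). The gripper opens to 87 mm and grips with 3 to 60 N. Pads are 19 mm wide; open, the fingers measure 117 mm over their backs; the gripper's body (75 mm by 190 mm) begins 51 mm behind the grasp point.
Start: joints at [-1.213, 0.321, -0.07, 1.45, 0.023, 1.371, -0.057], TCP at [0.219, 0.612, 0.223] pointing down, gripper open.
Joint ranges: [-2.86, 2.86], [-0.3, 2.09], [-1.38, 1.24], [0.06, 2.45], [-1.56, 4.7], [0.09, 2.05], [-2.69, 2.69]. Speed limits (rad/s): [2.57, 2.57, 3.14, 3.14, 3.14, 3.14, 3.14].

### API

Orientations are given as a rotation vector (axis times angle).
In Python, from bench import ctrl gives the robot as it stands. The module is installed in compiled form; this text tells all that it offers.
- The arm moves only by the shell command python3 -m handwheel 'ROWS' [FORCE]. ROWS is JSON, a list of rows, each a list of 7 numbers: the finger opening in m, from 0 to 0.087, then the shift along the tool's x, y, z in m, then the turn, a rotation vector about the tool's x, y, z in degrees. A call has 1 to 12 rows; each row shifts and turns the commanded pose from where the row before left it, along the tool's axes as they then stand; what a row does not reach is not made up. A row lasts 1/8 s, in which the tool goes at most 62.5 mm and 10.7 degrees, less where a joint would pass 70% of its speed; a pose out of reach is approached as far as the arm can. A call is refused whole if a number of a shift passes 0.0625 or a number of a turn 10.7, either way. A call with a gripper value outside its range is refused whole. The fingers move at their own pace and stop on an object; FORCE is the grip in N (left out, the last holds). Time passes only in rows, so rows that do not move let the fingers close. It gives the time, the measured TCP pose, the force, the opening and the grip force at its end, in the units of the state.
- ctrl.get_state(): the state, without advancing time (a new reading comes with each control period).
- ctrl.get_image(name): name is "side" or "top" or "wrist"; returns (picture, depth): 480x640x3 uint8, blue, green, red; 480x640 float32, m along the optical axis (not along the pixel's ray), 0 where there is no reading.
- ctrl.camera_info(name): a dict with "intrinsics" (3x3 intrinsics, pixels), "R" (3x3) and "t" (3): a world point X has camera coordinates R X + t. Camera axes: x right, y down, z forward; pixel columns grow to the right and rows downward; lengths in m; the calibration is good to about 2 mm. The wrist camera is an equidistant fisheye: a pixel r from the principal point sees the ray r / f radians off the axis. A picture is of the moment at which its call begins: read the wrist's pose just before it. camera_info takes no time and is no camera call; for the wrist camera it gives the pose at the moment of the call.
- ctrl.close_job(): hands the job in; it is judged then, once.
The state is a dict: "time": time; "joint_positions": joint angles; "qd": joint speeds; "joint_torque": joint torques, N m; "position": TCP position; "tool_rot": TCP orientation; "ft_force": force on the tool from outside, world axes, zero at the start; "torque": the same for the moment, N m; "grip_width": opening from 0.0 (shut) to 1.0 (fully open); "grip_force": force on a finger pad.
Only numpy, scipy, OpenCV 4.12 (cv2) and the standard library are available. Lean on these libraries where they do the work, as an engineer would, in place of code of your own. Each camera call takes 0.05 s, during which the arm holds its last target. There are 200 camera calls.

### The job

The mincer head stands mouth up on the counter and its three-hole stuffing plate is sitting proud in the mouth, because the notch in its rim is not over the locating pin. Push the plate round by fingertip until its notch meets the pin, then press it down fully home, and take the hand away. Only push it, do not pull it up or lift it out, and leave the ring nut, fine plate, funnel and cross knife lying where they are.

Things in the scene. Friction and masses are not known exactly. Their poses are not given: they have to be found in the camera images.
- mincer_head: Fixed mincer head of cast metal, stood on end on the counter, mouth up, 205 mm tall; barrel 108 mm, threaded collar round the mouth 122 mm outside diameter. Origin on its axis at the counter, z up; +x points along the level feed throat (tube 74 mm, axis 95 mm high, flange 82 mm, ends 150 mm from the axis). The pin is on the throat's side.
- mouth (a point): Centre of the mouth, level with its rim: z 205 mm. Under the plate the mouth is empty to 40 mm below the rim, but for the worm's end, a post within 17 mm of the axis reaching up to the plate's hub.
- pin (a point): Locating pin, 7 mm thick with a round nose, upright inside the mouth at the bore wall. This point: the top of its nose, 48 mm from the mouth's axis, 3 mm below the rim. Unseated, the plate lies on it and hides it; the round end of the pin's hole in the collar's rim shows where it is.
- plate_center (a point): Centre of the upper face of the stuffing plate: a level steel disc, 100 mm in diameter, 10 mm thick; rim 8 mm wide, hub 23 mm in diameter with a 12 mm bore (the worm's stud in it stays below the face). At the start its face is 7 mm above the mouth's rim, when home 1 mm. It fits its bore closely: it can only turn and slide along the axis.
- spoke (a point): Middle of the upper face of the plate's spoke that lies straight across from the notch, 27 mm from the axis. Three straight spokes, 10 mm wide, stand at 60, 180 and 300 degrees from the notch. Between them are three open kidney holes, right through, from 11.5 to 42 mm radius, room for shut fingertips to reach in and push a spoke sideways.
- notch (a point): Notch in the plate's rim, open outwards, 11 mm wide, 6 mm deep. This point: the middle of it at the upper face, 47.5 mm from the axis.
- plate_turn (a joint): Angle of the plate: azimuth of the notch minus azimuth of the pin, growing anticlockwise from above. 0 or a full turn (6.28) = notch over the pin; starts between 0.5 and 5.78. Turns freely either way against slight friction (0.08 N m, 3 N at the middle of a hole) and stays where it is left. The pin enters within about 0.04 rad.
- stuffing_plate (a joint): How far the plate has been pressed down (m): 0 at the start, 0.006 fully home, negative if pulled up. Grease holds it at any height: it does not drop by itself, it needs 5 to 10 N of push downwards, best at the hub. Off the notch the pin stops it at about 0.
- ring_nut: Loose ring nut, 140 mm in diameter, 170 mm over its four lugs, 40 mm high, lying on the counter. Origin: centre of its underside; leave it alone
- fine_plate: Loose plate with many small holes, 100 mm in diameter, 10 mm thick, lying on the counter. Origin: centre of its underside; leave it alone
- funnel: Loose sausage funnel standing on its 99 mm flange, tube up, 165 mm high. Origin: centre of its underside; leave it alone
- cross_knife: Loose four-armed knife, 96 mm across, 14 mm high, lying on the counter. Origin: centre of its underside; leave it alone

How it is judged:
By the outcome, as a careful person would: the job done as asked, in the order asked, and still so for the second after the job is handed in, with the robot touching nothing.
It also fails if it takes over 64 s, if anything falls off the work surface, if the arm or the gripper's body presses on something with over 40 N, if the wrist force passes 120 N, or if a joint passes its speed limit or range.

## Working session

There is one attempt and no reset: what is moved stays moved. The work goes in short steps, Python scripts to look and compute and a shell command to move; the robot and the scene stay as the last step left them, time stands still between calls to the robot, and variables do not carry over. Pictures are saved under pics/ and viewed, at most 10 in all, crops included, and the job is handed in when it is done.

```bash
mkdir -p pics; cat > h.py <<'E'
from bench import ctrl
import numpy as np, cv2
def grab(n):
    inf=ctrl.camera_info(n); im,d=ctrl.get_image(n); return im,d,inf
def ray(inf,u,v,z):
    K=np.array(inf["intrinsics"]);R=np.array(inf["R"]);t=np.array(inf["t"])
    d=R.T@np.linalg.solve(K,[u,v,1.]);c=-R.T@t
    return c+d*(z-c[2])/d[2]
def proj(inf,X):
    p=np.array(inf["R"])@np.array(X)+inf["t"];q=np.array(inf["intrinsics"])@p;return q[:2]/q[2]
E
python3 - <<'E'
from h import *
for n in("top","side"):
    im,d,i=grab(n);cv2.imwrite(f"pics/{n}0.png",im);np.save(f"{n}0.npy",d)
    print(n,i)
s=ctrl.get_state();print(s["time"],s["position"],s["tool_rot"],s["ft_force"])
E
```

```text
top {'intrinsics': array([[617.42083973,   0.        , 330.89210981],
       [  0.        , 617.42083973, 241.92506468],
       [  0.        ,   0.        ,   1.        ]]), 'R': array([[ 0.01470945, -0.99971278, -0.01892047],
       [-0.98165324, -0.01084087, -0.19036647],
       [ 0.19010668,  0.02137353, -0.98153075]]), 't': array([0.0538997 , 0.58988226, 1.10989999])}
side {'intrinsics': array([[584.30490739,   0.        , 315.68007775],
       [  0.        , 584.30490739, 239.17075002],
       [  0.        ,   0.        ,   1.        ]]), 'R': array([[-0.99366498, -0.11193773,  0.00999221],
       [-0.07935898,  0.63594066, -0.76764681],
       [ 0.07957419, -0.76357673, -0.64079523]]), 't': array([0.59157494, 0.11066458, 1.091661  ])}
0.1 [0.21895206 0.61150116 0.22157065] [-5.37292673e-01 -3.09508218e+00  2.67133064e-03] [ 0.15596878 -1.01808321  0.0066041 ]
```

View pics/top0.png

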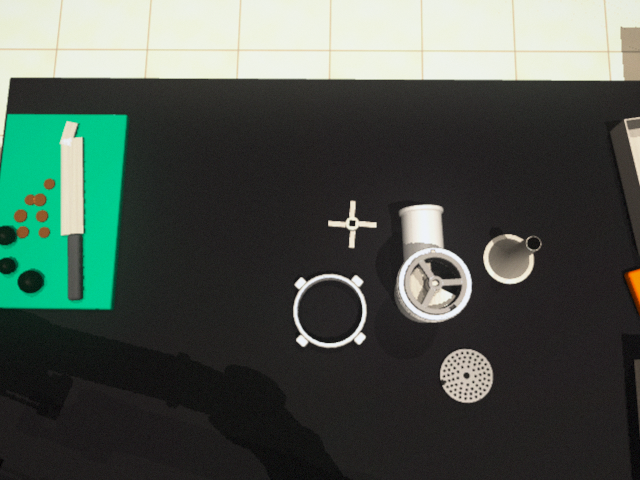

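View pics/side0.png

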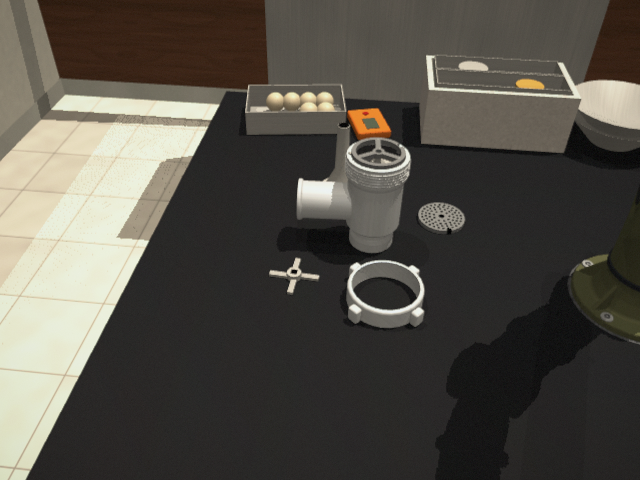

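The top view shows the mouth near (435,283), with the throat going up the image to (422,215). The funnel is to its right, and the ring nut and knife are to its left. I'll enlarge the mouth in both views.

```bash
python3 - <<'E'
from h import *
a=cv2.imread("pics/top0.png")[240:330,390:480]
b=cv2.imread("pics/side0.png")[130:195,338:418]
a=cv2.resize(a,(450,450),interpolation=cv2.INTER_CUBIC);b=cv2.resize(b,None,fx=4.3,fy=4.3,interpolation=cv2.INTER_CUBIC)
o=np.zeros((450,800,3),np.uint8);o[:,:450]=a;o[:b.shape[0],455:455+b.shape[1]]=b[:,:345]
cv2.imwrite("pics/z0.png",o)
class _: pass
i=ctrl.camera_info("top")
print(ray(i,435,283,.205),ray(i,422,212,.132))
E
```

```text
[ 0.49459044 -0.11140887  0.205     ] [ 0.63064388 -0.10138259  0.132     ]
```

View pics/z0.png

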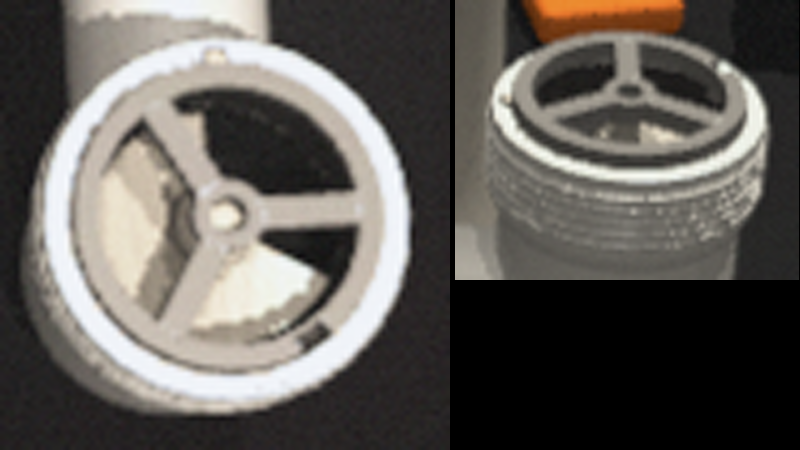

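The notch is at zoom (313,335), which is top pixel (452.4,306.7). The pin hole is at zoom (215,55), which is (432.8,250.7), and the hub is at (226,210). Spoke ends are at zoom (160,120), (360,208) and (165,325). In the side view the hub is at about (378.5,150.8).

```bash
python3 - <<'E'
from h import *
i=ctrl.camera_info("top");j=ctrl.camera_info("side")
Z=lambda x,y:(390+(x+.5)/5-.5,240+(y+.5)/5-.5)
im=cv2.imread("pics/top0.png");m=((im.min(2)>215)*255).astype(np.uint8);m[:240]=0;m[330:]=0;m[:,:390]=0;m[:,480:]=0
m=cv2.morphologyEx(m,cv2.MORPH_OPEN,np.ones((2,2),np.uint8))
c=max(cv2.findContours(m,0,1)[0],key=cv2.contourArea)[:,0].astype(float)
P=np.array([ray(i,u,v,.205)[:2] for u,v in c])
(cx,cy),r=cv2.minEnclosingCircle(P.astype(np.float32));print("collar",cx,cy,r)
h=ray(i,*Z(226,210),.212);print("hub top",h,"hub side",ray(j,378.5,150.8,.212))
pin=ray(i,*Z(215,55),.205)-[cx,cy,.205];az=lambda v:np.degrees(np.arctan2(v[1],v[0]))
print("pin",pin,az(pin),"vs hub",az(pin+[cx,cy,0]-h*[1,1,0]))
for n,q in dict(notch=(313,335),s1=(160,120),s2=(360,208),s3=(165,325)).items():
    v=ray(i,*Z(*q),.212)-h;print(n,az(v),np.hypot(*v[:2]))
f=ray(i,421.5,211,.132);print("throat az",az(f-h))
s=ctrl.get_state();print(s["position"],np.array(ctrl.camera_info("wrist")["R"]))
E
```

```text
collar 0.49283352494239807 -0.11292600631713867 0.05866945907473564
hub top [ 0.4959599  -0.11008902  0.212     ] hub side [ 0.49323561 -0.1138897   0.212     ]
pin [ 5.50526908e-02  4.51080172e-03 -2.77555756e-17] 4.684127985950595 vs hub 1.8462565293138493
notch -145.8639711766349 0.04811159156655054
s1 35.587299680736194 0.03574569951266576
s2 -88.43336817936722 0.04299893739548641
s3 151.6669347517881 0.042313714056923996
throat az 4.009959838949084
[0.21895206 0.61150116 0.22157065] [[ 0.3363668   0.94172909 -0.00192583]
 [ 0.91188205 -0.32519388  0.25043976]
 [ 0.23522014 -0.08599575 -0.96813027]]
```

The centre is about (0.494,-0.112), the pin azimuth about 4° and the notch about -147°, so the plate needs about +150°. Next I'll swing over with the fingers shut.

```bash
python3 -m handwheel '[[0,0,0,-0.05,0,0,0],[0,-0.02,0,-0.05,0,0,2],[0,-0.0565,-0.0025,0,0,0,5],[0,-0.0565,-0.0025,0,0,0,5],[0,-0.0565,-0.0025,0,0,0,5],[0,-0.0565,-0.0025,0,0,0,5],[0,-0.0565,-0.0025,0,0,0,5],[0,-0.0565,-0.0025,0,0,0,5],[0,-0.0565,-0.0025,0,0,0,5],[0,-0.0565,-0.0025,0,0,0,5],[0,-0.0565,-0.0025,0,0,0,5],[0,-0.0565,-0.0025,0,0,0,5]]' 20
python3 -m handwheel '[[0,-0.0565,-0.0205,0,0,0,5],[0,-0.0535,-0.0205,0,0,0,5],[0,-0.0525,-0.0205,0,0,0,5],[0,-0.05,-0.0205,0,0,0,5],[0,-0.048,-0.0205,0,0,0,5],[0,-0.046,-0.0205,0,0,0,5],[0,0,0,0,0,0,10.6],[0,0,0,0,0,0,10.6],[0,0,0,0,0,0,10.6],[0,0,0,0,0,0,10.6],[0,0,0,0,0,0,0],[0,0,0,0,0,0,0]]'
```

```text
time: 1.6
position: [0.614, 0.2045, 0.3218]
tool_rot: [-1.843, -2.544, 0.001]
ft_force: [0.8, 0.7, -0.5]
grip_width: 0.007
grip_force: 0.0
time: 3.1
position: [0.5261, -0.1072, 0.3223]
tool_rot: [-2.987, -0.973, 0.001]
ft_force: [0.5, 0.6, 0.4]
grip_width: 0.006
grip_force: 0.0
```

```bash
python3 - <<'E'
from h import *
im,d,i=grab("wrist");cv2.imwrite("pics/w1.png",im)
s=ctrl.get_state();print(s["joint_positions"],i)
E
```

```text
[-0.39634418  0.04068522  0.57111697  1.58735273 -0.0220837   1.52025052
 -0.76620767] {'intrinsics': array([[371.64829954,   0.        , 323.48524338],
       [  0.        , 371.64829954, 244.36658166],
       [  0.        ,   0.        ,   1.        ]]), 'R': array([[ 5.89504778e-01, -8.07764821e-01, -3.33233553e-04],
       [-7.81850340e-01, -5.70696013e-01,  2.51030090e-01],
       [-2.02963451e-01, -1.47722899e-01, -9.67979226e-01]]), 't': array([-0.39739688,  0.29455616,  0.57761871])}
```

View pics/w1.png

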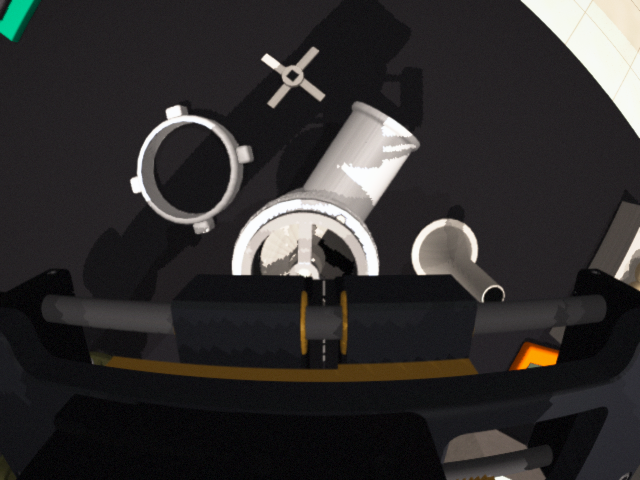

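The wrist image shows the mouth at (305,260), partly hidden by the fingers, and the throat at upper right. I'll move to above the notch-side hole and measure from there.

```bash
python3 -m handwheel '[[0,-0.056,-0.0165,0,0,0,3],[0,0,0,0,0,0,0],[0,0,0,0,0,0,0]]'
python3 - <<'E'
from h import *
im,d,i=grab("wrist");cv2.imwrite("pics/w2.png",im)
cv2.imwrite("pics/w2z.png",cv2.resize(im[190:390,190:457],None,fx=3,fy=3,interpolation=cv2.INTER_CUBIC)[:600,:800])
np.savez("w2.npz",K=i["intrinsics"],R=i["R"],t=i["t"])
E
```

```text
time: 3.52
position: [0.4715, -0.1265, 0.323]
tool_rot: [-3.012, -0.892, -0.003]
ft_force: [0.9, 0.3, -0.6]
grip_width: 0.009
grip_force: 0.0
```

View pics/w2z.png

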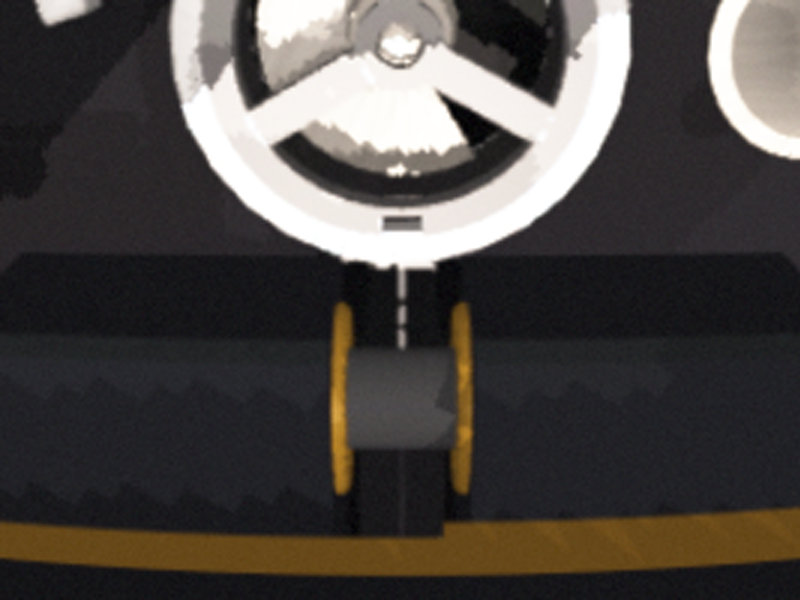

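The wrist zoom shows the notch at (402,223), which is pixel (323.8,264.2), and the hub at (400,45), which is (323.2,205). The shut fingertips span about x 345-460, just below the collar edge.

```bash
cat >> h.py <<'E'
def fray(i,u,v,z):
    K=np.array(i["intrinsics"]);R=np.array(i["R"]);t=np.array(i["t"])
    q=cv2.fisheye.undistortPoints(np.array([[[u,v]]],float),K,np.zeros(4))[0,0]
    d=R.T@np.array([*q,1.]);c=-R.T@t
    return c+d*(z-c[2])/d[2]
def fproj(i,X):
    rv=cv2.Rodrigues(np.array(i["R"]))[0]
    return cv2.fisheye.projectPoints(np.array([[X]],float),rv,np.array(i["t"]),np.array(i["intrinsics"]),np.zeros(4))[0][0,0]
az=lambda v:np.degrees(np.arctan2(v[1],v[0]))
E
python3 - <<'E'
from h import *
im,d,i=grab("wrist")
cv2.imwrite("pics/w3z.png",cv2.resize(im[130:280,235:435],None,fx=4,fy=4,interpolation=cv2.INTER_CUBIC))
h=fray(i,323.2,205,.212);n=fray(i,323.8,264.2,.212);print(h,n,az(n-h),np.hypot(*(n-h)[:2]))
s=ctrl.get_state()
print("cam",-np.array(i["R"]).T@i["t"],"tcp px",fproj(i,s["position"]))
print(np.round(d[285,290:360:3],3)); print(np.round(d[270:350:5,323],3))
E
```

```text
[ 0.49538625 -0.11153827  0.212     ] [ 0.45707062 -0.13700085  0.212     ] -146.3940500022456 0.046004676071861074
cam [ 0.52932123 -0.08966338  0.48560301] tcp px [321.90298331 297.52477012]
[0.085 0.085 0.085 0.085 0.085 0.159 0.159 0.159 0.164 0.165 0.164 0.163
 0.164 0.163 0.165 0.159 0.159 0.159 0.088 0.    0.085 0.085 0.085 0.085]
[0.294 0.295 0.17  0.163 0.159 0.152 0.149 0.086 0.083 0.083 0.081 0.081
 0.082 0.083 0.153 0.538]
```

View pics/w3z.png

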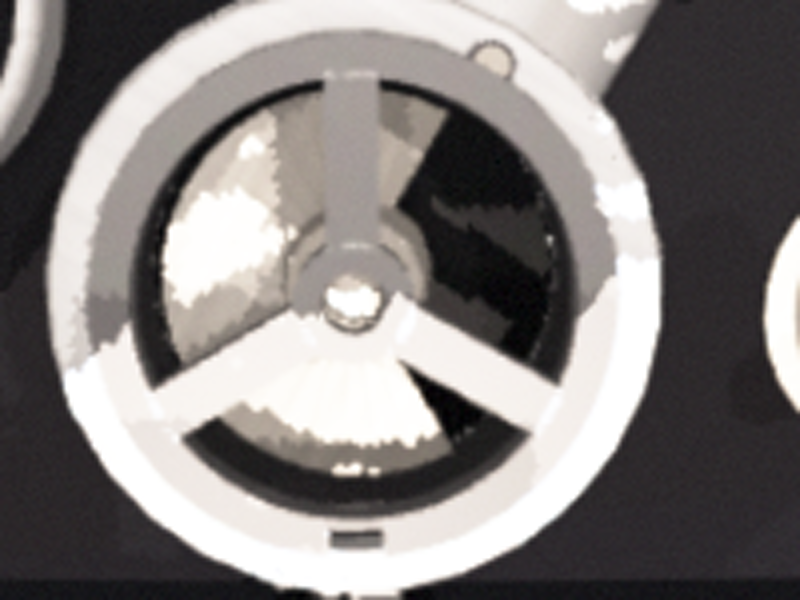

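The pin hole is at zoom (492,62), which is (357.6,145.1). The notch is at (323.9,264.4) and the hub bore at (322.9,204.1). By depth the fingertips are only about 16 mm thick along y.

```bash
python3 - <<'E'
from h import *
i=ctrl.camera_info("wrist")
h=fray(i,322.9,204.1,.212);n=fray(i,323.9,264.4,.212)
s=fray(i,235+352.5/4-.5,130+75.5/4-.5,.212)
# collar outer by contour edges: left/right/bottom points at z .205
e=[fray(i,235+x/4,130+y/4,.205)[:2] for x,y in((48,260),(661,270),(350,592),(130,500),(600,465),(85,130))]
(c,r)=cv2.minEnclosingCircle(np.array(e,np.float32));print("collar",c,r)
A=np.array([[*p,1] for p in e]);b=[p@p for p in e];x=np.linalg.lstsq(A,b,rcond=None)[0];c=x[:2]/2;print("lsq",c,np.sqrt(x[2]+c@c))
p=fray(i,357.6,145.1,.205)
for o in(h[:2],c): print("pin",az(p[:2]-o),np.hypot(*(p[:2]-o)),"notch",az(n[:2]-o),"spoke-180",az(s[:2]-o)-180)
print("n->s",az(n-s), h)
st=ctrl.get_state();print(st["position"],st["joint_positions"][6])
E
```

```text
collar (0.49529731273651123, -0.11130327731370926) 0.059849824756383896
lsq [ 0.49525264 -0.11142781] 0.05949483641532419
pin 2.5128633572034085 0.05106954301981732 notch -146.03407138621304 spoke-180 -146.6908835968673
pin 3.0365717822231377 0.0517546425608238 notch -146.0928502893758 spoke-180 -146.61373074783586
n->s -146.34177312639238 [ 0.49591418 -0.11092527  0.212     ]
[ 0.47190103 -0.12614888  0.32264652] -0.8281747668953983
```

Turn needed is about +149.4° about (0.4953,-0.1113), and the tool stands 27.7 mm from the axis over the hole. Next I'll go down in and start sweeping.

```bash
python3 -m handwheel '[[0,0,0,0.05,0,0,0],[0,0,0,0.035,0,0,0],[0,0,0,0.015,0,0,0],[0,0,0,0.01,0,0,0],[0,0,0,0.008,0,0,0],[0,0,0,0,0,0,0]]'
```

```text
time: 4.38
position: [0.4714, -0.1268, 0.2048]
tool_rot: [3.013, 0.89, 0.0]
ft_force: [0.5, 0.3, 0.3]
grip_width: 0.004
grip_force: 0.0
```

```bash
python3 -m handwheel '[[0,0.0009,0.0048,0,0,0,-10],[0,0.0004,0.0048,0,0,0,-10],[0,0.0004,0.0048,0,0,0,-10],[0,0.0004,0.0048,0,0,0,-10],[0,0.0004,0.0048,0,0,0,-10],[0,0.0004,0.0048,0,0,0,-10],[0,0.0004,0.0048,0,0,0,-10],[0,0.0004,0.0048,0,0,0,-10],[0,0,0,0,0,0,0],[0,0,0,0,0,0,0]]'
python3 - <<'E'
from h import *
s=ctrl.get_state();p=s["position"][:2]-[.4953,-.1113];print(az(p),np.hypot(*p),s["ft_force"],s["torque"],s["joint_positions"][6])
E
```

```text
time: 5.62
position: [0.5051, -0.1379, 0.2051]
tool_rot: [1.74, 2.615, -0.001]
ft_force: [-3.3, -1.9, 1.9]
grip_width: 0.002
grip_force: 1.9
-69.67072313785849 0.02834681720211065 [-3.28699826 -1.88000673  1.92844018] [-0.54772886  0.88576187  0.07675504] 0.6466231407351145
```

```bash
python3 -m handwheel '[[0,0.0004,0.0048,0,0,0,-10],[0,0.0004,0.0048,0,0,0,-10],[0,0.0004,0.0048,0,0,0,-10],[0,0.0004,0.0048,0,0,0,-10],[0,0.0004,0.0048,0,0,0,-10],[0,0.0004,0.0048,0,0,0,-10],[0,0.0004,0.0048,0,0,0,-10],[0,0,0,0,0,0,0],[0,0,0,0,0,0,0]]'
python3 - <<'E'
from h import *
s=ctrl.get_state();p=s["position"][:2]-[.4953,-.1113];print(az(p),np.hypot(*p),s["ft_force"],s["torque"],s["joint_positions"][6])
im,d,i=grab("wrist");k=[im[130:330,200:460]]
t,_,_=grab("top");sd,_,_=grab("side")
o=np.zeros((600,800,3),np.uint8)
o[:400,:520]=cv2.resize(k[0],(520,400));o[:270,530:800]=cv2.resize(t[240:330,390:480],(270,270));o[300:600,530:800]=cv2.resize(sd[130:190,350:404],(270,300))
cv2.imwrite("pics/m4.png",o)
E
```

```text
time: 6.75
position: [0.5236, -0.1109, 0.2052]
tool_rot: [-0.073, 3.138, -0.001]
ft_force: [2.2, -3.9, 0.8]
grip_width: 0.006
grip_force: 2.1
0.8636353459561888 0.028262771986524188 [ 2.23621318 -3.92713279  0.80581317] [-0.77918681 -0.42682607  0.0662614 ] 1.8179449971516983
```

View pics/m4.png

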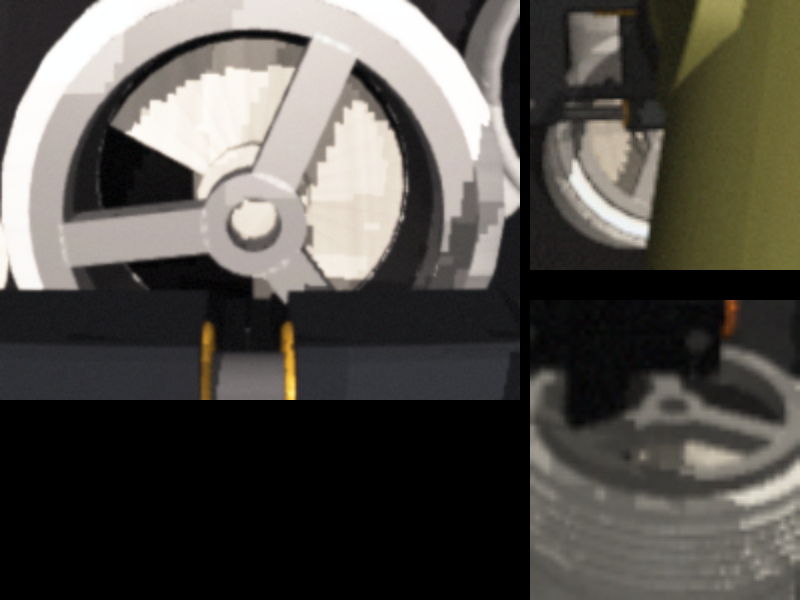

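The wrist view (2x, origin at 200,130) shows the hub at (253,219), one spoke ending at (337,46) and another ending at (64,244). From these I can compute the plate's azimuth.

```bash
python3 - <<'E'
from h import *
i=ctrl.camera_info("wrist")
f=lambda x,y:fray(i,200+(x+.5)/2-.5,130+(y+.5)/2-.5,.212)
h=f(253,219);a=f(337,46);b=f(64,244);c=np.array([.4953,-.1113,.212])
print(h);[print(az(q-o),np.hypot(*(q-o)[:2])) for q in(a,b) for o in(h,c)]
E
```

```text
[ 0.49362795 -0.11122843  0.212     ]
157.6762398082218 0.04105995350075218
158.44075106987106 0.04263767091223041
-79.46101435307585 0.04233772205072542
-81.68658842186474 0.04199321063916004
```

Notch is at about -21°, so about 24° remain. I'll push 22° and measure clear of the fingers.

```bash
python3 -m handwheel '[[0,0.0003,0.0039,0,0,0,-8],[0,0.0003,0.0039,0,0,0,-8],[0,0.0002,0.003,0,0,0,-6],[0,0,0,0,0,0,0],[0,0,0,0,0,0,0]]'
python3 - <<'E'
from h import *
s=ctrl.get_state();p=s["position"][:2]-[.4953,-.1113];print(az(p),np.hypot(*p),s["ft_force"],s["joint_positions"][6])
E
python3 -m handwheel '[[0,0,-0.002,0,0,0,0],[0,0,0,-0.02,0,0,0],[0,0,0,-0.05,0,0,0],[0,-0.03,0,-0.05,0,0,0],[0,0,0,0,0,0,0],[0,0,0,0,0,0,0]]'
python3 - <<'E'
from h import *
im,d,i=grab("wrist")
c=fproj(i,[.4953,-.1113,.21]);u,v=np.round(c).astype(int)-[100,75];v=max(v,0);u=max(u,0);print(u,v)
cv2.imwrite("pics/w5.png",cv2.resize(im[v:v+150,u:u+200],(800,600),interpolation=cv2.INTER_CUBIC))
E
```

```text
time: 7.52
position: [0.5205, -0.0994, 0.205]
tool_rot: [-0.674, 3.067, 0.001]
ft_force: [4.4, -1.0, 2.3]
grip_width: 0.009
grip_force: 2.1
25.317632669704487 0.027905541077461214 [ 4.42257855 -0.97839091  2.29166667] 2.1776279830794736
time: 8.28
position: [0.5466, -0.0886, 0.3231]
tool_rot: [0.676, -3.064, -0.002]
ft_force: [-0.6, -0.9, -0.7]
grip_width: 0.005
grip_force: 0.0
225 92
```

View pics/w5.png

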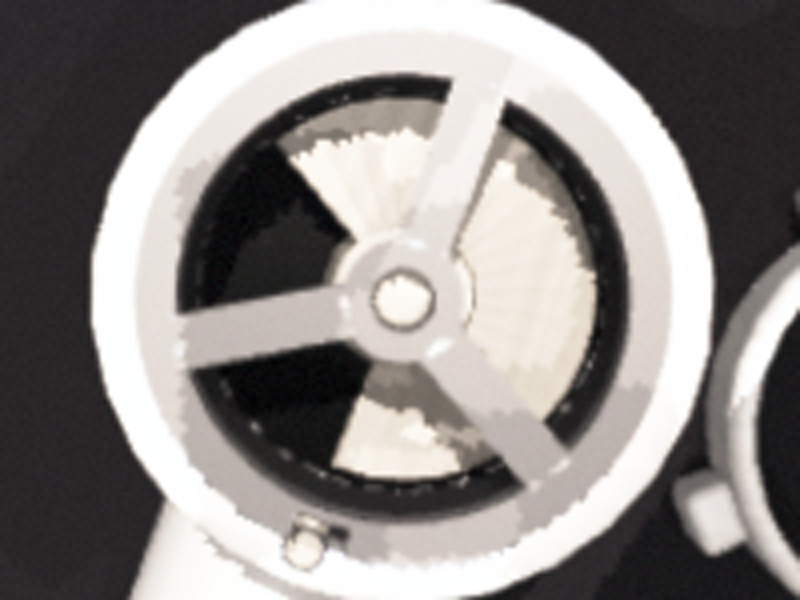

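The zoom (4x, origin 225,92) shows the pin hole at (304,546) and the notch from about (297,517) to (347,535), so they nearly coincide. The hub is at (403,299) and the spoke ends at (480,88), (184,343) and (550,471).

```bash
python3 - <<'E'
from h import *
i=ctrl.camera_info("wrist")
f=lambda x,y,z=.212:fray(i,225+(x+.5)/4-.5,92+(y+.5)/4-.5,z)
h=f(403,299);print(h)
e=[f(x,y,.205)[:2] for x,y in((92,290),(712,300),(140,145),(665,150),(640,505),(160,495))]
A=np.array([[*p,1] for p in e]);x=np.linalg.lstsq(A,[p@p for p in e],rcond=None)[0];c=x[:2]/2;print("collar",c,np.sqrt(x[2]+c@c))
S=[f(480,88),f(184,343),f(550,471)]
c3=np.mean(S,0)
for o in(h[:2],c):
  a=[az(q[:2]-o) for q in S];print(a,[np.hypot(*(q[:2]-o)) for q in S],"pin",az(f(304,546,.205)[:2]-o),np.hypot(*(f(304,546,.205)[:2]-o)),"notch",az(f(323,525)[:2]-o))
print(ctrl.get_state()["position"])
E
```

```text
[ 0.49460403 -0.11178554  0.212     ]
collar [ 0.49687788 -0.11075551] 0.05883677567727501
[np.float64(-174.76541483701573), np.float64(-54.19357550893095), np.float64(65.64005690578851)] [np.float64(0.04147230779508612), np.float64(0.04117069328305172), np.float64(0.0421154264841661)] pin 3.1772516186831425 0.05134954605750791 notch 5.392889441607562
[np.float64(-173.6958660296907), np.float64(-57.6358564501823), np.float64(67.98324748636713)] [np.float64(0.043838284675871635), np.float64(0.04074925872472283), np.float64(0.04027287763170951)] pin 2.122640629624677 0.049030408728351 notch 4.297062216446167
[ 0.54630145 -0.08892031  0.32265892]
```

Notch is at about 5.5° against the pin's 3°, so it overshot by about 2.4°. I'll re-enter and nudge it back clockwise off the opposite spoke.

```bash
python3 -m handwheel '[[0,0.0278,0,0.03,0,0,0],[0,0,0,0.05,0,0,0],[0,0,0,0.02,0,0,0],[0,0,0,0.01,0,0,0],[0,0,0,0.008,0,0,0],[0,0.0004,-0.0048,0,0,0,10],[0,0.0004,-0.0048,0,0,0,10],[0,0.0003,-0.0039,0,0,0,8],[0,0,0,0,0,0,0],[0,0,0,0,0,0,0]]'
cat > st.py <<'E'
from h import *
s=ctrl.get_state();p=s["position"][:2]-[.4953,-.1113];print(az(p),np.hypot(*p),s["position"][2],s["ft_force"],s["torque"])
E
python3 st.py;python3 -m handwheel '[[0,0,-0.001,0,0,0,2],[0,0,0,0,0,0,0]]'; python3 st.py; python3 -m handwheel '[[0,0,-0.001,0,0,0,2],[0,0,0,0,0,0,0]]';python3 st.py
```

```text
time: 9.57
position: [0.5246, -0.114, 0.2066]
tool_rot: [-0.081, -3.139, -0.0]
ft_force: [-3.2, 0.6, 0.5]
grip_width: 0.006
grip_force: 1.8
-5.251429000251092 0.029385127499027823 0.20656393497206738 [-3.21510151  0.62260705  0.48227744] [ 0.05122137  0.77881916 -0.01603023]
time: 9.82
position: [0.5245, -0.1146, 0.2065]
tool_rot: [-0.139, -3.137, -0.001]
ft_force: [-4.7, 1.8, 1.0]
grip_width: 0.006
grip_force: 2.5
-6.366921412510787 0.029394212265634833 0.20650425167895295 [-4.72056499  1.75544778  0.99030593] [0.38137811 1.11345047 0.03781146]
time: 10.07
position: [0.5244, -0.1156, 0.2065]
tool_rot: [-0.194, -3.134, -0.001]
ft_force: [-5.5, 0.9, 1.0]
grip_width: 0.007
grip_force: 2.6
-8.325151490137932 0.029377351578339116 0.20648697304819683 [-5.50988758  0.86273983  0.95839428] [0.34669464 1.17410305 0.05333926]
```

The inward force suggests the tip is rubbing the rim at r = 29.4 mm. I'll ease inward, then look.

```bash
python3 -m handwheel '[[0,0.0022,0,0,0,0,0],[0,0,0,0,0,0,0]]'; python3 st.py
python3 - <<'E'
from h import *
im,d,i=grab("wrist");np.savez("w6.npz",K=i["intrinsics"],R=i["R"],t=i["t"])
cv2.imwrite("pics/w6.png",cv2.resize(im[130:280,220:420],(800,600),interpolation=cv2.INTER_CUBIC))
E
```

```text
time: 10.32
position: [0.5238, -0.116, 0.207]
tool_rot: [0.194, 3.133, -0.001]
ft_force: [0.2, -0.6, -0.5]
grip_width: 0.004
grip_force: 0.0
-9.387802252787452 0.02889894280067142 0.20701956154792078 [ 0.19751365 -0.64052089 -0.54232987] [-0.00086301  0.01367333  0.00493009]
```

View pics/w6.png

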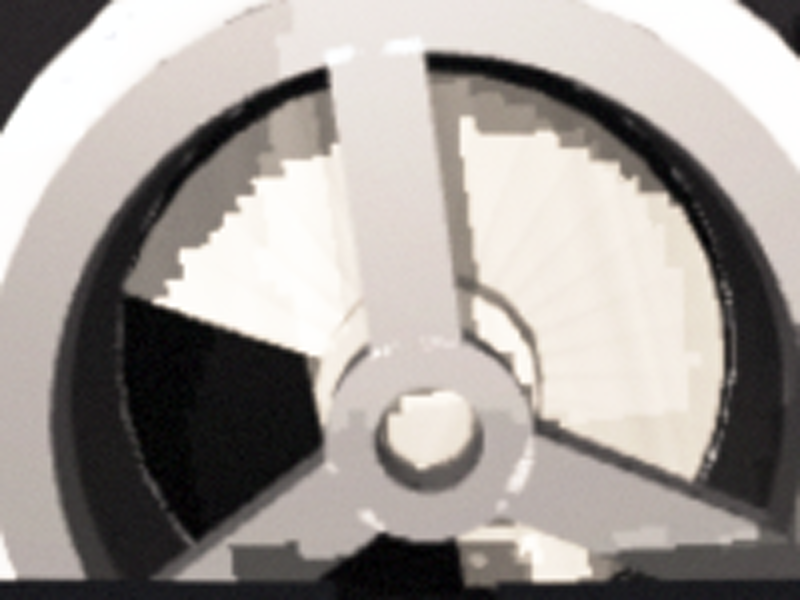

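The view (4x, origin 220,130) shows the hub at (429,439) and the spoke opposite the notch-side hole ending at (378,50).

```bash
python3 - <<'E'
from h import *
i=ctrl.camera_info("wrist")
f=lambda x,y,z=.212:fray(i,220+(x+.5)/4-.5,130+(y+.5)/4-.5,z)
h=f(429,439);a=f(378,50);m=f(415,342)
print(h,az(a-h),az(a-m),az(a-[.4953,-.1113,0]),np.hypot(*(a-h)[:2]))
E
```

```text
[ 0.49500406 -0.11131529  0.212     ] -179.7313766759445 -179.9940844148448 -179.71270299609165 0.04234670438245098
```

The notch is now at 0.2° against the pin at 3°, a little past. Earlier contact calibrates the tool: notch 3° corresponds to tool azimuth 22.8°. I'll push back counter-clockwise.

```bash
python3 -m handwheel '[[0,0.0012,0.0049,0.002,0,0,-9.5],[0,0.0002,0.0049,0,0,0,-9.5],[0,0.0002,0.0044,0,0,0,-9],[0,0,0,0,0,0,0],[0,0,0,0,0,0,0]]'; python3 st.py
```

```text
time: 11.0
position: [0.5213, -0.1017, 0.2048]
tool_rot: [-0.565, 3.089, -0.0]
ft_force: [1.1, -0.2, -0.5]
grip_width: 0.007
grip_force: 0.5
20.2181751803737 0.027754364147041098 0.2048404945411861 [ 1.11779851 -0.17665794 -0.53388911] [-0.00698317 -0.22266779 -0.00350936]
```

```bash
python3 -m handwheel '[[0,0,0.0013,0,0,0,-1.5],[0,0,0,0,0,0,0]]'; python3 st.py
```

```text
time: 11.25
position: [0.5212, -0.101, 0.2049]
tool_rot: [-0.609, 3.08, -0.002]
ft_force: [2.6, -2.1, -1.8]
grip_width: 0.004
grip_force: 2.1
21.72477325093758 0.027827326687747667 0.20489922991247256 [ 2.62776152 -2.12285855 -1.84106101] [-0.4503353  -0.79445433  0.02641725]
```

```bash
python3 -m handwheel '[[0,0,0.0006,0,0,0,-0.5],[0,0,0,0,0,0,0]]'; python3 st.py
```

```text
time: 11.5
position: [0.5204, -0.1001, 0.2048]
tool_rot: [-0.623, 3.078, -0.001]
ft_force: [4.4, -1.4, -0.0]
grip_width: 0.006
grip_force: 2.1
24.113546438124107 0.027479034844909597 0.2047992041291116 [ 4.35885294 -1.37916763 -0.0208414 ] [-0.51387739 -0.76550739 -0.04135885]
```

Pose readings are noisy at about 0.5 mm, so I'll lift and measure again.

```bash
python3 -m handwheel '[[0,0,-0.003,0,0,0,0],[0,0,0,-0.02,0,0,0],[0,0,0,-0.05,0,0,0],[0,-0.03,0,-0.05,0,0,0],[0,0,0,0,0,0,0],[0,0,0,0,0,0,0]]'
python3 - <<'E'
from h import *
im,d,i=grab("wrist")
c=fproj(i,[.4953,-.1113,.21]);u,v=np.round(c).astype(int)-[100,75];v=max(v,0);u=max(u,0);print(u,v)
cv2.imwrite("pics/w7.png",cv2.resize(im[v:v+150,u:u+200],(800,600),interpolation=cv2.INTER_CUBIC))
E
```

```text
time: 12.25
position: [0.5478, -0.0905, 0.3235]
tool_rot: [0.624, -3.076, -0.002]
ft_force: [0.9, -0.3, -0.8]
grip_width: 0.007
grip_force: 0.0
226 91
```

View pics/w7.png

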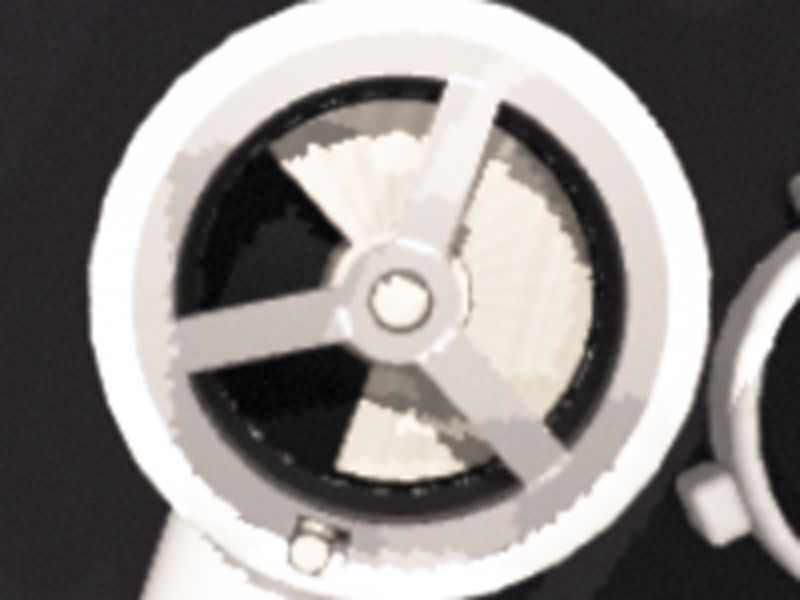

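The pin hole is at (310,549), the hub at (402,300), the notch from about (297,518) to (350,533), and the spoke ends at (474,89), (184,346) and (549,472). That was my tenth picture, so from here I rely on numbers.

```bash
python3 - <<'E'
from h import *
i=ctrl.camera_info("wrist")
im=cv2.imread("pics/w7.png")
f=lambda x,y,z=.212:fray(i,226+(x+.5)/4-.5,91+(y+.5)/4-.5,z)
h=f(402,300)[:2]
S=[f(474,89),f(184,346),f(549,472)]
print(h,[az(q[:2]-h)-o for q,o in zip(S,(-180,-60,60))],"pin",az(f(310,549,.205)[:2]-h))
# spoke edges by angle profile at radii 20..36 on the upper face: not needed unless ambiguous
print("notch",[az(f(x,y)[:2]-h) for x,y in((297,518),(350,533))])
E
```

```text
[ 0.49435223 -0.11148903] [np.float64(4.452496090702539), np.float64(4.403601143499301), np.float64(3.682478104489867)] pin 2.7903228706846033
notch [np.float64(-2.82510366674848), np.float64(10.373020649267596)]
```

Notch is at about 4.2° and the pin at about 2.8°, so it is off by about 0.024 rad, within the 0.04 tolerance. I'll try pressing at the hub.

```bash
python3 -m handwheel '[[0,0.0565,0.0014,0,0,0,0],[0,0,0,0.05,0,0,0],[0,0,0,0.04,0,0,0],[0,0,0,0.015,0,0,0],[0,0,0,0,0,0,0],[0,0,0,0,0,0,0]]'; python3 st.py
python3 -m handwheel '[[0,0,0,0.002,0,0,0],[0,0,0,0.002,0,0,0],[0,0,0,0.002,0,0,0],[0,0,0,0.001,0,0,0],[0,0,0,0,0,0,0]]'; python3 st.py
```

```text
time: 13.05
position: [0.4971, -0.1117, 0.2209]
tool_rot: [-0.623, 3.077, -0.001]
ft_force: [-0.5, -0.5, 1.0]
grip_width: 0.008
grip_force: 0.0
-12.07503276243071 0.0018773136089796183 0.220938973001762 [-0.46693531 -0.473794    1.01318885] [0.06116605 0.05193536 0.01341824]
time: 13.68
position: [0.4963, -0.1115, 0.2125]
tool_rot: [-0.624, 3.079, 0.0]
ft_force: [0.4, -0.1, 0.3]
grip_width: 0.009
grip_force: 0.0
-12.091299914057885 0.0010072618581983335 0.2125460676816354 [ 0.35331533 -0.09641784  0.32711398] [ 0.07812657 -0.01235145 -0.01802214]
```

```bash
for k in 1; do python3 -m handwheel '[[0,0,0,0.001,0,0,0],[0,0,0,0.001,0,0,0],[0,0,0,0,0,0,0]]'; python3 st.py; python3 -m handwheel '[[0,0,0,0.001,0,0,0],[0,0,0,0,0,0,0]]'; python3 st.py;  done
```

```text
time: 14.05
position: [0.4964, -0.1115, 0.2111]
tool_rot: [-0.624, 3.079, 0.0]
ft_force: [-2.7, 1.1, 5.5]
grip_width: 0.001
grip_force: 2.5
-11.6006722152756 0.0010968652957320957 0.2111495307657648 [-2.71359249  1.14527469  5.52924013] [ 0.17251948  0.41877767 -0.08347732]
time: 14.3
position: [0.4964, -0.1115, 0.2099]
tool_rot: [-0.624, 3.079, 0.0]
ft_force: [-1.3, -0.4, 6.1]
grip_width: 0.006
grip_force: 2.5
-11.281615254534193 0.0010724149467111284 0.2099175873146113 [-1.30812527 -0.39808099  6.09091368] [0.08718029 0.48425003 0.01036472]
```

It's sliding down at about 6 N, so I'll carry on.

```bash
python3 -m handwheel '[[0,0,0,0.001,0,0,0],[0,0,0,0.001,0,0,0],[0,0,0,0,0,0,0]]'; python3 st.py; python3 -m handwheel '[[0,0,0,0.001,0,0,0],[0,0,0,0.001,0,0,0],[0,0,0,0,0,0,0]]'; python3 st.py
```

```text
time: 14.68
position: [0.4964, -0.1115, 0.2077]
tool_rot: [-0.624, 3.079, 0.0]
ft_force: [-1.7, -0.2, 5.1]
grip_width: 0.002
grip_force: 2.3
-12.869384521555965 0.0010785353091013244 0.20772475091756867 [-1.70162465 -0.21789215  5.11453091] [ 0.12434534  0.37893053 -0.02946132]
time: 15.05
position: [0.4964, -0.1115, 0.2064]
tool_rot: [-0.624, 3.079, 0.0]
ft_force: [-3.8, 0.5, 8.2]
grip_width: 0.005
grip_force: 4.1
-10.78129138290603 0.0011136254377103192 0.2063749743145108 [-3.7674472   0.45288998  8.15273143] [ 0.19192944  0.73109505 -0.00779669]
```

```bash
python3 -m handwheel '[[0,0,0,0.001,0,0,0],[0,0,0,0,0,0,0]]'; python3 st.py; python3 -m handwheel '[[0,0,0,0.001,0,0,0],[0,0,0,0,0,0,0]]'; python3 st.py
```

```text
time: 15.3
position: [0.4964, -0.1115, 0.2063]
tool_rot: [-0.623, 3.078, 0.001]
ft_force: [-5.0, 1.0, 13.3]
grip_width: 0.009
grip_force: 6.7
-11.29280678460231 0.0011405137154018117 0.20632845035310476 [-5.02276195  1.03812008 13.27241121] [0.21845792 1.26776298 0.05524533]
time: 15.55
position: [0.4965, -0.1115, 0.2063]
tool_rot: [-0.623, 3.078, 0.001]
ft_force: [-6.8, 1.4, 18.8]
grip_width: 0.006
grip_force: 9.2
-11.00767040981116 0.001179346679507496 0.20629217981623424 [-6.8377955   1.44534964 18.82325056] [ 0.36421764  1.67405417 -0.01958162]
```

It stops hard at z = 0.206, which is 1 mm above the rim, so the plate is home. I'll back off straight up and check the height by depth.

```bash
python3 -m handwheel '[[0,0,0,-0.01,0,0,0],[0,0,0,-0.05,0,0,0],[0,-0.05,0,-0.06,0,0,0],[0,0,0,0,0,0,0],[0,0,0,0,0,0,0],[0,0,0,0,0,0,0]]'; python3 - <<'E'
from h import *
im,d,i=grab("wrist");R=np.array(i["R"]);t=np.array(i["t"])
def zat(X):
    u,v=np.round(fproj(i,X)).astype(int)
    q=cv2.fisheye.undistortPoints(np.array([[[u,v]]],float),np.array(i["intrinsics"]),np.zeros(4))[0,0]
    w=np.median(d[v-1:v+2,u-1:u+2]);return (R.T@(np.array([*q,1])*w-t))[2]
c=np.array([.4953,-.1113])
for r,z in((9,.206),(45.5,.206),(57,.205)):
    print(r,np.median([zat([*(c+r/1e3*np.array([np.cos(a),np.sin(a)])),z]) for a in np.radians(np.arange(15,345,15))]))
E
```

```text
time: 16.3
position: [0.5319, -0.0964, 0.31]
tool_rot: [0.622, -3.077, -0.001]
ft_force: [0.4, 0.4, 0.2]
grip_width: 0.004
grip_force: 0.0
9 0.20644005911414692
45.5 0.2065450605548418
57 0.2054809172311959
```

The plate's face is 1.0 mm above the rim, so it's fully home, and the arm is clear.

```bash
python3 -c "
from bench import ctrl
print(ctrl.close_job())"
```

```text
the job is handed in; nothing more can be done
None
```

The stuffing plate's notch is on the pin and the plate is pressed fully home (face 1 mm above the rim by depth check); the hand is clear, and the job was handed in at about 16 s.

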